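# Load the label unwinder and lock the roll with its hairpin clip

## Task

Set the white label roll over the unwinder's upright spindle, right down on the black platter. Then lock it: slide the straight leg of the red-gripped hairpin clip through the hole across the spindle until the sprung leg snaps round the shank and hugs it. The clip's wire is a little crooked in its grip, so feel for the hole, never force the clip, and leave the other things where they are.

Things in the scene. Friction and masses are not known exactly. Their poses are not given: they have to be found in the camera images.
- unwinder: Label unwinder fixed to the bench, its yaw varies; origin on the bench under the spindle axis, z up. Grey base plate 8 mm thick, from 57 mm in front (-x) to 143 mm behind (+x) the spindle, 110 mm wide (y). Black platter 72 mm across, top 14 mm above the bench. Upright aluminium spindle 16 mm thick, bevelled top 93 mm up. Guide roller 47 mm high across the base, 112 mm behind the spindle.
- spindle_hole (a point): Centre of the cross hole, on the spindle's axis 78 mm above the bench, 14 mm above the top of a seated roll. The level hole, 6 mm wide and high, runs right through along this frame's x axis; its front mouth looks to -x, towards the robot. y left, z up. The spindle does not turn.
- roll_centre (a point): Centre of the white label roll, which stands upright on the bench: 62 mm across, 50 mm high, bore 22 mm right through, 70 to 140 g. This point is 25 mm above what the roll stands on, so 39 mm above the bench once it is down on the platter.
- clip_grip (a point): Centre of the clip's red grip, a block 30 (x) by 16 (y, pinch here) by 22 mm (z) lying flat, so 11 mm above the bench. 4 mm spring wire runs forward along +x: a straight leg on the x axis, round tip 74 mm ahead, and beside it towards +y the sprung waved leg, tip 68 mm ahead and 11 mm to +y. 34 g. The wire sits crooked, unmeasured: the straight leg's tip lies up to 8 mm above or below the x axis and 4 mm to either side.
- clip_seat (a point): Point of the clip 50 mm ahead of clip_grip on its x axis, same axes, ignoring the crooked wire: where the spindle's axis lies once the clip is home (within 3 mm along the hole). A red nose 8 mm thick round the straight leg ends 41 mm ahead of the grip centre; it meets the spindle 1 mm past home and is a hard stop.
- clip_spring (a joint): How far the sprung leg is bent open, rad: about -0.02 to 0.01 when relaxed or hugging the shank, 0.09 or more while it rides over the shank. That takes a push of about 5 to 10 N over the last 15 mm before it snaps home.
- stapler: Bystander, to be left alone: desk stapler, blue over black, 32 x 135 x 50 mm; origin under its middle.
- green_tub: Bystander, to be left alone: round tub with a green screw lid, 66 mm across and 70 mm high; origin under its middle.
- white_box: Bystander, to be left alone: small white carton, 46 x 60 x 30 mm; origin under its middle.
- cutter: Bystander, to be left alone: yellow box cutter, 26 x 166 x 20 mm; origin under its middle.
- card_box: Bystander, to be left alone: flat red carton, 68 x 45 x 16 mm; origin under its middle.
Not all that is in view belongs to the job. Of the things that look like the part that bears clip_grip, the smaller one is meant. What is shaped like the part that bears roll_centre but blue or pink is not meant.

How it is judged:
On the way:
1. the label roll is right down on the platter, round the spindle, and let go (horizontal distance between roll_centre and spindle_hole below 0.006 m and z of roll_centre in the frame of unwinder between 0.036 and 0.042 m and angle between roll_centre's own z axis and vertical below 0.06 rad and contact force between roll and the fingers below 0.1 N), for 0.2 s.
At the end, for the whole second after the job is handed in: Roll down on the platter round the spindle (6 mm of the axis, 3 mm in height, 0.06 rad upright); clip home: seat point within 3.5 mm of the hole's centre along the hole, 6 mm across, 8 mm in height, leg along the hole within 0.4 rad, sprung leg closed (under 0.04 rad); both at rest (horizontal distance between roll_centre and spindle_hole below 0.006 m and z of roll_centre in the frame of unwinder between 0.036 and 0.042 m and angle between roll_centre's own z axis and vertical below 0.06 rad and x of clip_seat in the frame of spindle_hole between -0.0035 and 0.0035 m and y of clip_seat in the frame of spindle_hole between -0.006 and 0.006 m and z of clip_seat in the frame of spindle_hole between -0.008 and 0.008 m and angle between the x axis of clip_grip and the x axis of spindle_hole, either way round below 0.4 rad and value of joint clip_spring below 0.04 rad and linear speed of each of clip, roll below 0.02 m/s); the robot touches nothing.
It fails at once if the clip is forced: it presses on the unwinder with more than 25 N (contact force between clip and unwinder above 25 N).
It fails at once if a bystander is moved by more than 30 mm (distance of any of stapler, green_tub, white_box, cutter, card_box from where it was at the start of the episode above 0.03 m).
It also fails if it takes over 72 s, if anything falls off the work surface, if the arm or the gripper's body presses on something with over 40 N, if the wrist force passes 120 N, or if a joint passes its speed limit or range.

## Robot

A 6-joint arm with a two-finger parallel gripper is mounted at the origin on the work surface; the furniture and walls round the work are solid. World frame = base frame: x ahead of the robot, y to its left, z up, the work surface at z = 0. Lengths are in m, angles in rad, forces in N, time in s.
With the tool pointing down it reaches from about 0.25 to 0.775 m from the base axis. Payload 4 kg.
Tool frame: the origin (TCP) lies on the centre line of the jaws, within the pads' length; the fingertips stand 25 mm ahead of it and the grasp point (between the pads) lies 6 mm ahead of it; z points along the fingers, y is the line along which they close (so a half turn about z gives the same grasp; the last joint's range is limited). The gripper opens to 94 mm and grips with 3 to 60 N. Pads are 16 mm wide; open, the fingers measure 119 mm over their backs; the gripper's body (75 mm by 177 mm) begins 78 mm behind the grasp point.
Start: joints at [-1.209, 0.087, 1.371, -0, 1.684, -0.103], TCP at [0.247, -0.492, 0.231] pointing down, gripper open.
Joint ranges: [-3.1, 3.1], [-0.76, 2.03], [0.27, 2.55], [-1.08, 4.22], [0.17, 2.65], [-2.57, 2.57]. Speed limits (rad/s): [2.79, 2.79, 3.14, 3.14, 3.14, 3.14].

## Interface

Orientations are given as [roll, pitch, yaw] about the fixed x, y, z axes, in that order (R = Rz(yaw) Ry(pitch) Rx(roll)).
In Python, from station import * gives the robot as it stands. The module is installed in compiled form; this text tells all that it offers.
- The arm moves only by the tool arm_command, never from a script. Its argument "deltas" is a list that holds one entry, the list of rows, each a list of 5 numbers: the closure, from 0 (fully open) to 1 (shut), then the shift along the tool's x, y, z in units of 30 mm (1.0 is 30 mm), then the turn about the tool's z in units of 5 degrees (1.0 is 5 degrees). A call has 1 to 10 rows; each row shifts and turns the commanded pose from where the row before left it, along the tool's axes as they then stand; what a row does not reach is not made up. A row lasts 1/8 s, in which the tool goes at most 62.5 mm and 10.7 degrees, less where a joint would pass 70% of its speed; a pose out of reach is approached as far as the arm can. A call is refused whole if a number of a shift passes 1 or a number of a turn 1, either way. A call with a gripper value outside its range is refused whole. The fingers move at their own pace and stop on an object; the grip force is fixed at half the most. Time passes only in rows, so rows that do not move let the fingers close. It gives the time, the measured TCP pose, the force, the opening and the grip force at its end, in the units of the state.
- sense(): the state, without advancing time (a new reading comes with each control period).
- camera(name): name is "side" or "top"; returns a dict with "pixels" (400x640x3 uint8, red, green, blue), "depth" (400x640 float32, m along the optical axis (not along the pixel's ray), 0 where there is no reading), "K" (3x3 intrinsics, pixels), "dist" ([k1, k2, p1, p2, k3] as OpenCV has them; the pictures are not rectified), "world_to_cam" (4x4, takes a point from world to camera coordinates). Camera axes: x right, y down, z forward; pixel columns grow to the right and rows downward; lengths in m; the calibration is good to about 2 mm. A picture is of the moment at which its call begins.
- hand_in(): hands the job in; it is judged then, once.
Trained networks look in a picture, given as the dict that the camera call returned (one of the last four; its "shot" number tells which), for a name from the list of things; names that differ only in an ending like _2 or _b are one class to them, and where a whole thing is asked for, a point or a joint stands for the part that bears it (a point fixed in the world has none). Each returns a list of dicts, best first, with "p" (0 to 1); they miss things now and then, are a little off and sometimes report something else, mostly with a low value. They report only what shows in the picture. A call takes as long as a camera call. They do not tell look-alikes from the thing itself.
- boxes_of(picture, query): "box" ([left, top, right, bottom] in pixels, round what is visible of it).
- cut_out(picture, query): "pixels" (400x640 bool, what is visible of it) and "box" ([left, top, right, bottom] in pixels, round what is visible of it).
The state is a dict: "time": time; "qpos": joint angles; "qd": joint speeds; "effort": joint torques, N m; "tool_pos": TCP position; "orientation": TCP orientation; "contact_force": force on the tool from outside, world axes, zero at the start; "wrist_torque": the same for the moment, N m; "gripper_width": finger opening in m; "grasp_force": force on a finger pad.
Only numpy, scipy, OpenCV 4.12 (cv2) and the standard library are available. Lean on these libraries where they do the work, as an engineer would, in place of code of your own. Each camera call takes 0.05 s, during which the arm holds its last target. There are 200 camera calls.

## Working session

There is one attempt and no reset: what is moved stays moved. The work goes in short steps, Python scripts to look and compute and a tool call to move; the robot and the scene stay as the last step left them, time stands still between calls to the robot, and variables do not carry over. Pictures are saved under pics/ and viewed, at most 10 in all, crops included, and the job is handed in when it is done.

Besides the shell and the picture viewer there is one more tool, called after "Emit:" by a JSON object that holds its "api" and its "payload". arm_command: Moves the arm, as the interface text tells. Its arguments: {"type":"object","properties":{"deltas":{"type":"array"}},"required":["deltas"]}

```bash
mkdir -p pics; cat > h.py <<'E'
from station import *
import numpy as np, cv2
def save(name,img): cv2.imwrite('pics/'+name+'.png',cv2.cvtColor(np.ascontiguousarray(img),cv2.COLOR_RGB2BGR))
def pts(c,mask):
    v,u=np.nonzero(mask&(c['depth']>0)); z=c['depth'][v,u].astype(float)
    n=cv2.undistortPoints(np.stack([u,v],1).astype(float).reshape(-1,1,2),c['K'],np.array(c['dist'])).reshape(-1,2)
    P=np.c_[n*z[:,None],z]; T=np.linalg.inv(c['world_to_cam']); return P@T[:3,:3].T+T[:3,3]
E
python3 - <<'E'
from h import *
np.set_printoptions(precision=4,suppress=True)
ims=[]
for n in('top','side'):
    c=camera(n); save(n+'0',c['pixels']); print(n,'cam pos',np.linalg.inv(c['world_to_cam'])[:3,3],c['K'][0,0])
    for q in('unwinder','roll_centre','clip_grip','stapler','green_tub','white_box','cutter','card_box'):
        for r in cut_out(c,q)[:4]:
            if r['p']<.2: continue
            P=pts(c,r['pixels'])
            print(q,round(r['p'],2),[int(x) for x in r['box']],np.median(P,0),P.min(0),P.max(0))
s=sense();print(s)
E
```

```text
top cam pos [ 0.3527 -0.0303  1.3238] 447.7533816267752
unwinder 0.56 [304, 125, 352, 193] [ 0.6111 -0.0496  0.0097] [ 0.5062 -0.1166 -0.0045] [0.7205 0.0208 0.0985]
roll_centre 0.91 [387, 158, 415, 187] [ 0.5649 -0.2541  0.0488] [ 0.5343 -0.3001 -0.0072] [ 0.6043 -0.2219  0.058 ]
roll_centre 0.82 [421, 168, 443, 193] [ 0.5311 -0.3419  0.0497] [ 0.5015 -0.3822 -0.0039] [ 0.5635 -0.3131  0.0577]
roll_centre 0.69 [389, 198, 412, 219] [ 0.4614 -0.2507  0.0499] [ 0.4325 -0.2834 -0.006 ] [ 0.4904 -0.221   0.058 ]
clip_grip 0.51 [234, 194, 241, 203] [0.4966 0.2106 0.0207] [0.4809 0.2022 0.0089] [0.5229 0.2199 0.0278]
clip_grip 0.25 [391, 197, 412, 218] [ 0.4617 -0.2518  0.05  ] [ 0.4324 -0.292  -0.003 ] [ 0.4936 -0.2227  0.058 ]
stapler 0.59 [179, 238, 227, 273] [0.337  0.3218 0.0435] [ 0.2964  0.2663 -0.0067] [0.3815 0.3867 0.0561]
green_tub 0.73 [173, 161, 200, 185] [0.572  0.357  0.0677] [ 0.5424  0.3302 -0.0039] [0.6176 0.4043 0.0761]
white_box 0.83 [175, 200, 200, 220] [0.4678 0.3694 0.0303] [0.4416 0.3375 0.0022] [0.4966 0.4068 0.0383]
cutter 0.61 [445, 233, 496, 268] [ 0.3345 -0.453
[... 1778 characters left out ...]
4, 154, 392, 168] [ 0.3334 -0.4425  0.0133] [ 0.2817 -0.5571 -0.0025] [ 0.3802 -0.385   0.0228]
card_box 0.51 [341, 155, 357, 164] [ 0.4554 -0.4408  0.0155] [ 0.4214 -0.4821  0.0011] [ 0.4919 -0.4083  0.0201]
{'time': 0.9, 'qpos': array([-1.2091,  0.0872,  1.3707, -0.    ,  1.6836, -0.1031]), 'qd': array([-0.0007,  0.0008, -0.0001,  0.0003,  0.0017,  0.0004]), 'effort': array([  0.0011, -34.003 , -30.26  ,   0.0718,   0.0236,  -0.    ]), 'tool_pos': array([ 0.2465, -0.4917,  0.2305]), 'orientation': array([3.1414, 0.    , 0.4648]), 'contact_force': array([-0.7303, -0.3914, -0.5225]), 'wrist_torque': array([-0.0031,  0.0234,  0.0126]), 'grasp_force': 0.0, 'gripper_width': 0.09381055137905266}
```

```bash
python3 - <<'E'
from h import *
a=cv2.imread('pics/top0.png'); b=cv2.imread('pics/side0.png')
x=cv2.resize(a[115:285,170:500],(792,408),interpolation=cv2.INTER_CUBIC)
cv2.imwrite('pics/t1.png',x)
y1=cv2.resize(b[195:285,260:390],(520,360),interpolation=cv2.INTER_CUBIC)
y2=cv2.resize(a[180:240,225:360],(540,240),interpolation=cv2.INTER_CUBIC)
z=np.zeros((600,540,3),np.uint8); z[:360,:520]=y1; z[360:,:]=y2
cv2.imwrite('pics/t2.png',z)
E
```

```text
(no output)
```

View pics/t1.png

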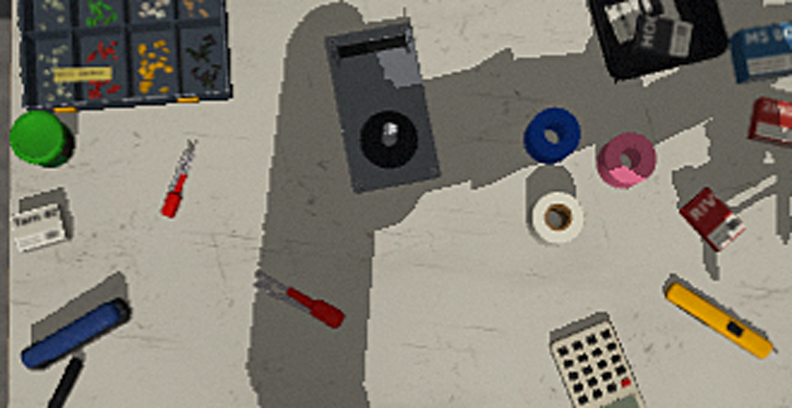

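View pics/t2.png

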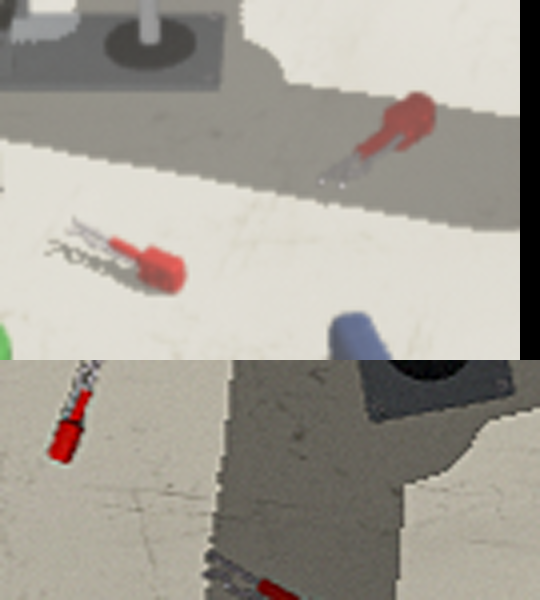

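```bash
cat > m.py <<'E'
from h import *
np.set_printoptions(precision=4,suppress=True)
def circ(xy):
    A=np.c_[2*xy,np.ones(len(xy))]; s=np.linalg.lstsq(A,(xy**2).sum(1),rcond=None)[0]
    return s[:2],np.sqrt(s[2]+s[:2]@s[:2])
for n in('top','side'):
    c=camera(n); full=np.ones((400,640),bool); 
    P=pts(c,full); C=c['pixels'][c['depth']>0].astype(int)
    z=P[:,2]; near=lambda x,y,r: np.hypot(P[:,0]-x,P[:,1]-y)<r
    # spindle
    S=P[near(.57,-.04,.04)&(z>.085)]; print(n,'spindle top',len(S),np.median(S,0) if len(S) else '',S.min(0),S.max(0))
    S=P[near(.57,-.04,.04)&(z>.03)&(z<.085)]; print(' shank',len(S),np.median(S,0) if len(S) else '')
    m=(z>.010)&(z<.018)&near(.57,-.04,.07)&(C.max(1)<60); 
    if m.sum()>20: (x,y),r=cv2.minEnclosingCircle(P[m][:,:2].astype(np.float32)); print(' platter',m.sum(),x,y,r,np.median(P[m],0))
    m=(z>.004)&(z<.0125)&(P[:,0]>.48)&(P[:,0]<.75)&(P[:,1]>-.15)&(P[:,1]<.06)&(C.max(1)<130)
    im=P[m][:,:2].astype(np.float32); R=cv2.minAreaRect(im); print(' base',m.sum(),R)
    # roll
    m=near(.461,-.251,.045)&(z>.044); T=P[m]; (x,y),r=cv2.minEnclosingCircle(T[:,:2].astype(np.float32)); print(' roll',len(T),x,y,r,np.median(T,0))
    # clips
    red=(C[:,0]>90)&(C[:,1]<.45*C[:,0])&(C[:,2]<.45*C[:,0])
    for x,y in((.50,.21),(.36,.05)):
        T=P[near(x,y,.07)&red&(z>.002)]; print(' clip red',len(T),np.median(T,0),T.max(0),cv2.minAreaRect(T[:,:2].astype(np.float32)))
E
python3 m.py
```

```text
top spindle top 26 [ 0.5681 -0.056   0.0931] [ 0.5607 -0.0617  0.0884] [ 0.5747 -0.0477  0.0993]
 shank 18 [ 0.5616 -0.055   0.0583]
 platter 467 0.5710877776145935 -0.04227416589856148 0.06796485930681229 [ 0.5688 -0.056   0.0133]
 base 1882 ((0.6127851605415344, -0.045447543263435364), (0.2641127407550812, 0.20911702513694763), 0.8859907984733582)
 roll 312 0.46320196986198425 -0.2535386383533478 0.031080195680260658 [ 0.4634 -0.253   0.0507]
 clip red 71 [0.4986 0.2093 0.02  ] [0.5294 0.2228 0.0273] ((0.5056583881378174, 0.207589253783226), (0.014676377177238464, 0.05345725640654564), 69.20014953613281)
 clip red 105 [0.3602 0.0292 0.0292] [0.3877 0.07   0.0377] ((0.3648764491081238, 0.04055112972855568), (0.07326840609312057, 0.018093682825565338), 62.598289489746094)
side spindle top 21 [ 0.565  -0.0499  0.0905] [ 0.5599 -0.057   0.0851] [ 0.5722 -0.045   0.0953]
 shank 80 [ 0.5649 -0.0486  0.0572]
 base 792 ((0.608646035194397, -0.04569728672504425), (0.19827505946159363, 0.11526664346456528), 10.39990234375)
 roll 132 0.4625508785247803 -0.25078487396240234 0.03311067074537277 [ 0.4607 -0.2441  0.0496]
 clip red 25 [0.4903 0.2191 0.0222] [0.5219 0.2257 0.0243] ((0.5014543533325195, 0.21360979974269867), (0.008733175694942474, 0.0451602041721344), 65.92597961425781)
  return _methods._mean(a, axis=axis, dtype=dtype,
  ret = um.true_divide(
Traceback (most recent call last):
  File "m.py", line 22, in <module>
    T=P[near(x,y,.07)&red&(z>.002)]; print(' clip red',len(T),np.median(T,0),T.max(0),cv2.minAreaRect(T[:,:2].astype(np.float32)))
                                                                             ~~~~~^^^
ValueError: zero-size array to reduction operation maximum which has no identity
```

The white roll is at px (402,205); the blue at (401,172) and pink at (432,180) are look-alikes. There are two red-gripped clips, at px (240,199) and about (302,243). The first has about 53 mm of red (15 mm wide, 22 mm high), which matches the description. The second is 73 mm long and 33 mm high, so it is the bigger decoy. The unwinder spindle is at about (0.567, -0.055) with yaw of about 0.18. I start with the roll.

Emit:
{"api": "arm_command", "payload": {"deltas": [[[0, 0, 0, 0, 0.89], [0, 0, 0, 0, 0.89], [0, 0, 0, 0, 0.89], [0, 0, 0, 0, 0.89], [0, 0, 0, 0, 0.89], [0, 0, 0, 0, 0.88], [0, 0.9, -1, 0, 0], [0, 0.9, -1, 0, 0], [0, 0.9, -1, 0, 0], [0, 0.9, -1, 0, 0]]]}}

```text
time: 2.25
tool_pos: [0.3553, -0.3707, 0.2306]
orientation: [3.141, -0.0, -0.001]
contact_force: [0.2, -0.3, 0.6]
gripper_width: 0.0939
grasp_force: 0.0
```

Emit:
{"api": "arm_command", "payload": {"deltas": [[[0, 0.9, -0.99, 0, 0], [0, 0.9, -0.99, 0, 0], [0, 0.9, -0.99, 0, 0], [0, 0.9, -0.99, 0, 0], [0, 0, 0, 1, 0], [0, 0, 0, 1, 0], [0, 0, 0, 1, 0], [0, 0, 0, 1, 0], [0, 0, 0, 0.8, 0], [0, 0, 0, 0, 0]]]}}

```text
time: 3.5
tool_pos: [0.4612, -0.2519, 0.0842]
orientation: [-3.139, 0.004, -0.0]
contact_force: [0.1, 0.0, -0.2]
gripper_width: 0.0943
grasp_force: 0.0
```

```bash
python3 - <<'E'
from h import *
c=camera('top'); d=camera('side')
save('g',np.vstack([cv2.resize(c['pixels'][180:235,355:445],(720,440))[:300],cv2.resize(d['pixels'][140:200,290:410],(720,300))]) )
E
```

```text
(no output)
```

View pics/g.png

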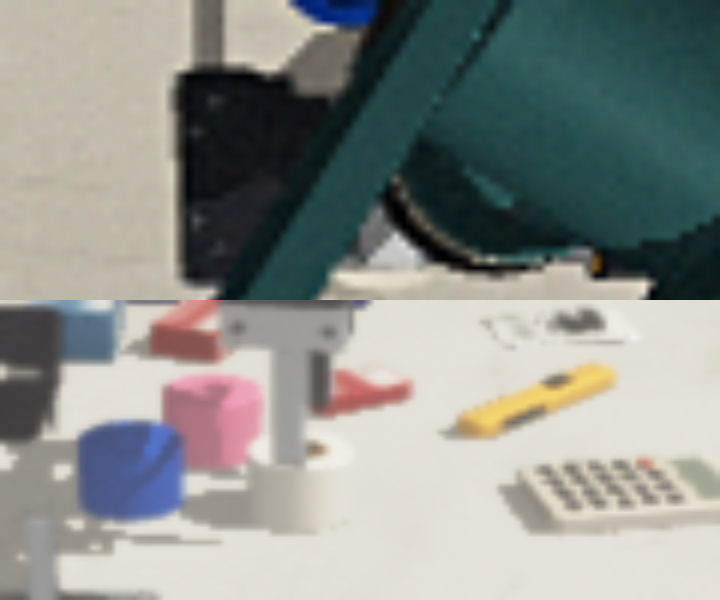

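The side crop shows the near finger at (288,400) over the white roll (250-353, 430-530), centred once parallax is allowed for. I go down and grip.

Emit:
{"api": "arm_command", "payload": {"deltas": [[[0, 0.05, 0, 0.72, 0], [0, 0, 0, 0.71, 0], [0, 0, 0, 0, 0], [1, 0, 0, 0, 0], [1, 0, 0, 0, 0], [1, 0, 0, 0, 0], [1, 0, 0, 0, 0], [1, 0, 0, 0, 0]]]}}

```text
time: 4.6
tool_pos: [0.4644, -0.2532, 0.0443]
orientation: [3.141, -0.001, -0.0]
contact_force: [-0.2, 1.0, 3.1]
gripper_width: 0.0622
grasp_force: 30.0
```

Emit:
{"api": "arm_command", "payload": {"deltas": [[[1, 0, 0, -1, 0], [1, 0, 0, -1, 0], [1, 0, 0, -1, 0], [1, 0, 0, -1, 0], [1, 0, 0, -0.2, 0], [1, 0, 0, 0, 0]]]}}

```text
time: 5.35
tool_pos: [0.4639, -0.2528, 0.1688]
orientation: [-3.141, 0.001, -0.0]
contact_force: [-0.4, 0.7, -1.9]
gripper_width: 0.062
grasp_force: 30.0
```

Emit:
{"api": "arm_command", "payload": {"deltas": [[[1, 0.5, -0.94, 0, 0], [1, 0.5, -0.94, 0, 0], [1, 0.5, -0.94, 0, 0], [1, 0.5, -0.94, 0, 0], [1, 0.5, -0.94, 0, 0], [1, 0.5, -0.94, 0, 0], [1, 0.5, -0.94, 0, 0], [1, 0, 0, 0, 0], [1, 0, 0, 0, 0]]]}}

```text
time: 6.48
tool_pos: [0.5683, -0.056, 0.1679]
orientation: [3.141, 0.003, -0.0]
contact_force: [0.2, -1.2, -1.0]
gripper_width: 0.0618
grasp_force: 30.0
```

```bash
python3 - <<'E'
from h import *
np.set_printoptions(precision=4,suppress=True)
s=sense(); print(s['tool_pos'],s['contact_force'])
for n in('top','side'):
    c=camera(n); print(n)
    P=pts(c,np.ones((400,640),bool)); C=c['pixels'][c['depth']>0].astype(int); z=P[:,2]
    W=(C.min(1)>120)&(C.max(1)-C.min(1)<60)
    m=(np.hypot(P[:,0]-.568,P[:,1]+.055)<.045)
    for lo,hi in((.125,.165),(.165,.18),(.03,.09)):
        T=P[m&(z>lo)&(z<hi)]
        if len(T): print(lo,len(T),np.median(T,0),T.min(0),T.max(0))
    save('h_'+n,c['pixels'])
a=cv2.imread('pics/h_top.png');b=cv2.imread('pics/h_side.png')
cv2.imwrite('pics/h.png',np.vstack([cv2.resize(a[115:205,270:420],(500,300)),cv2.resize(b[150:225,240:365],(500,300))]))
E
```

```text
[ 0.5683 -0.056   0.1679] [ 0.1508 -1.1921 -0.9871]
top
0.125 49 [ 0.5395 -0.0544  0.1463] [ 0.5358 -0.0923  0.1261] [ 0.5586 -0.0282  0.1638]
0.165 113 [ 0.5466 -0.0569  0.1745] [ 0.5366 -0.0829  0.1651] [ 0.5543 -0.0308  0.1786]
side
0.125 245 [ 0.5568 -0.0301  0.1458] [ 0.5346 -0.072   0.125 ] [ 0.5947 -0.0112  0.165 ]
0.165 164 [ 0.5575 -0.0432  0.1738] [ 0.5349 -0.0953  0.1654] [ 0.5955 -0.0113  0.1794]
0.03 89 [ 0.5644 -0.0482  0.0602] [ 0.5584 -0.0567  0.0306] [ 0.5754 -0.0408  0.09  ]
```

View pics/h.png

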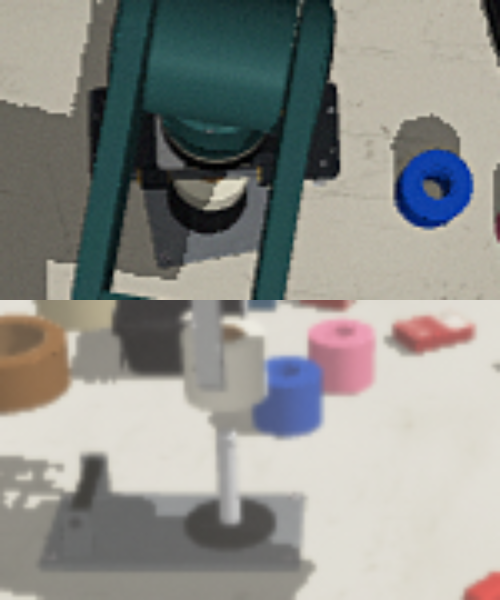

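Side crop: the roll (185-265) hangs over the spindle (218-240), aligned within about 1-2 mm. I lower it, watching the force.

Emit:
{"api": "arm_command", "payload": {"deltas": [[[1, 0.03, 0, 0.5, 0], [1, 0, 0, 0.4, 0], [1, 0, 0, 0.15, 0], [1, 0, 0, 0.15, 0], [1, 0, 0, 0.2, 0], [1, 0, 0, 0, 0]]]}}

```text
time: 7.32
tool_pos: [0.5699, -0.0555, 0.1271]
orientation: [-3.142, 0.001, -0.0]
contact_force: [0.3, -0.4, -1.4]
gripper_width: 0.0619
grasp_force: 30.0
```

Emit:
{"api": "arm_command", "payload": {"deltas": [[[1, 0, 0, 0.5, 0], [1, 0, 0, 0.5, 0], [1, 0, 0, 0.5, 0], [1, 0, 0, 0.5, 0], [1, 0, 0, 0.2, 0], [1, 0, 0, 0, 0]]]}}

```text
time: 8.07
tool_pos: [0.5698, -0.0555, 0.0609]
orientation: [-3.141, 0.001, -0.0]
contact_force: [0.3, -0.5, -0.3]
gripper_width: 0.062
grasp_force: 30.0
```

Emit:
{"api": "arm_command", "payload": {"deltas": [[[1, 0, 0, 0.06, 0], [1, 0, 0, 0, 0], [0, 0, 0, 0, 0], [0, 0, 0, 0, 0], [0, 0, 0, 0, 0], [0, 0, 0, 0, 0], [0, 0, 0, -1, 0], [0, 0, 0, -1, 0], [0, 0, 0, -1, 0], [0, 0, 0, -1, 0]]]}}

```text
time: 9.32
tool_pos: [0.57, -0.0555, 0.1807]
orientation: [3.142, -0.0, -0.0]
contact_force: [0.1, 0.1, -0.3]
gripper_width: 0.094
grasp_force: 0.0
```

```bash
cat > clip.py <<'E'
from h import *
np.set_printoptions(precision=4,suppress=True)
from scipy.optimize import least_squares
H=[]
for a,b,w,h in((-.015,.015,.008,.011),(.015,.041,.004,.004)):
    for x in(a,b):
        for y in(-w,w):
            for z in(-h,h): H.append((x,y,z))
H=np.array(H)
pics=[]
for n in('top','side'):
    c=camera(n)
    C=c['pixels'].astype(float); rgb=C
    red=np.clip((C[...,0]-np.maximum(C[...,1],C[...,2]))/(0.75*C[...,0]+1),0,1)*(C[...,0]>70)
    w2c=c['world_to_cam']; r=cv2.Rodrigues(w2c[:3,:3])[0]
    ctr=cv2.projectPoints(np.array([[.5,.21,.011]]),r,w2c[:3,3],c['K'],np.array(c['dist']))[0].ravel()
    u0,v0=[int(round(t)) for t in ctr]; R=24
    pics.append((c,r,w2c[:3,3].copy(),u0-R,v0-R,red[v0-R:v0+R,u0-R:u0+R]))
def render(p,pic):
    c,r,t,u,v,red=pic; S=8
    R=np.array([[np.cos(p[2]),-np.sin(p[2]),0],[np.sin(p[2]),np.cos(p[2]),0],[0,0,1]])
    q=cv2.projectPoints(H@R.T+[p[0],p[1],.011],r,t,c['K'],np.array(c['dist']))[0].reshape(-1,2)
    im=np.zeros((48*S,48*S),np.float32)
    for k in(q[:8],q[8:]):
        h=cv2.convexHull(((k-[u,v]+.5)*S).astype(np.float32)).reshape(-1,2)
        cv2.fillConvexPoly(im,np.round(h*16).astype(np.int32),1,shift=4)
    return cv2.resize(im,(48,48),interpolation=cv2.INTER_AREA)
def cost(p,ps): return sum(((render(p,x)-x[5])**2).sum() for x in ps)
from scipy.optimize import minimize
for ps in(pics[:1],pics[1:],pics):
    o=minimize(cost,[.494,.212,-.37],args=(ps,),method='Nelder-Mead',options=dict(initial_simplex=[[.494,.212,-.37],[.50,.212,-.37],[.494,.218,-.37],[.494,.212,-.2]]))
    print(o.x,o.fun,sum((x[5]**2).sum() for x in ps))
c=pics[1][0]
P=pts(c,np.ones((400,640),bool)); m=(np.hypot(P[:,0]-.568,P[:,1]+.055)<.045)
T=P[m&(P[:,2]>.045)&(P[:,2]<.07)]; print('roll side',np.median(T,0),T.min(0),T.max(0))
T=P[m&(P[:,2]>.07)&(P[:,2]<.1)]; print('spindle',np.median(T,0),T.min(0),T.max(0))
b=cv2.cvtColor(c['pixels'],cv2.COLOR_RGB2BGR); a=cv2.cvtColor(pics[0][0]['pixels'],cv2.COLOR_RGB2BGR)
cv2.imwrite('pics/r.png',np.vstack([cv2.resize(b[170:230,240:340],(500,300)),cv2.resize(a[175:217,215:285],(500,300))]))
E
python3 clip.py
```

```text
[ 0.4946  0.2139 -0.4036] 13.97462638072712 80.87616623692392
[ 0.4955  0.2124 -0.5541] 33.12405460404003 59.010673288464076
[ 0.4952  0.2136 -0.4512] 56.98349538854629 139.88683952538798
roll side [ 0.562  -0.0393  0.0629] [ 0.5367 -0.0872  0.0452] [ 0.5965 -0.022   0.0696]
spindle [ 0.5653 -0.0488  0.0844] [ 0.5591 -0.0601  0.0706] [ 0.574  -0.0421  0.0944]
```

View pics/r.png

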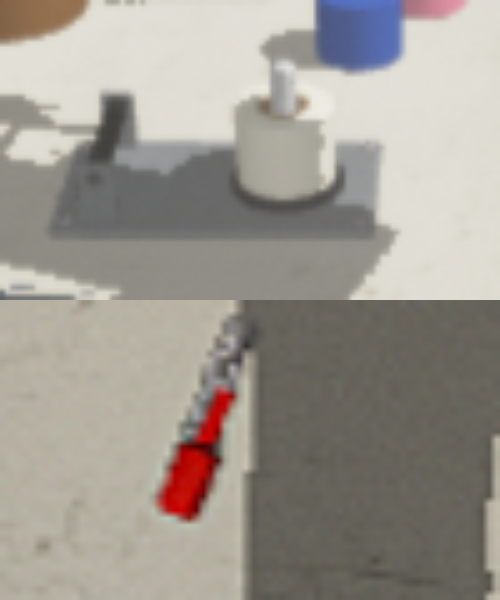

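The roll is seated on the platter round the spindle (crop 1: roll at (285,150), spindle stub at (284,85)). The small clip's grip is at crop 2 (190,482), with the nose towards upper right and the waved leg on its left (+y), so this is the right clip. I move to it.

Emit:
{"api": "arm_command", "payload": {"deltas": [[[0, -0.27, -1, 0, 0], [0, -0.27, -1, 0, 0], [0, -0.27, -1, 0, 0], [0, -0.28, -1, 0, 0], [0, -0.28, -1, 0, 0], [0, -0.28, -1, 0, 0], [0, -0.28, -1, 0, 0], [0, -0.28, -1, 0, 0], [0, -0.28, -0.97, 0, 0], [0, 0, 0, 0, 0.9]]]}}

```text
time: 10.68
tool_pos: [0.4941, 0.2153, 0.1779]
orientation: [3.141, 0.003, -0.078]
contact_force: [0.3, -0.3, 0.5]
gripper_width: 0.0939
grasp_force: 0.0
```

Emit:
{"api": "arm_command", "payload": {"deltas": [[[0, 0, 0, 0, 0.9], [0, 0, 0, 0, 0.9], [0, 0, 0, 0, 0.9], [0, 0, 0, 0, 0.87], [0, 0, 0, 1, 0], [0, 0, 0, 1, 0], [0, 0, 0, 1, 0], [0, 0, 0, 0.6, 0], [0, 0, 0, 0, 0]]]}}

```text
time: 11.8
tool_pos: [0.494, 0.2131, 0.0694]
orientation: [3.139, 0.004, -0.39]
contact_force: [0.9, -0.3, 0.1]
gripper_width: 0.0941
grasp_force: 0.0
```

Emit:
{"api": "arm_command", "payload": {"deltas": [[[0, 0.03, 0, 0.7, 0], [0, 0, 0, 0.4, 0], [0, 0, 0, 0.25, 0], [0, 0, 0, 0, 0], [1, 0, 0, 0, 0], [1, 0, 0, 0, 0], [1, 0, 0, 0, 0], [1, 0, 0, 0, 0], [1, 0, 0, 0, 0], [1, 0, 0, 0, 0]]]}}

```text
time: 13.05
tool_pos: [0.4963, 0.2132, 0.0312]
orientation: [3.141, 0.0, -0.39]
contact_force: [-0.0, 0.0, -0.1]
gripper_width: 0.0373
grasp_force: 0.0
```

Emit:
{"api": "arm_command", "payload": {"deltas": [[[1, 0, 0, 0.06, 0], [1, 0, 0, 0, 0], [1, 0, 0, 0, 0], [1, 0, 0, 0, 0], [1, 0, 0, 0, 0]]]}}

```text
time: 13.68
tool_pos: [0.4963, 0.2132, 0.0295]
orientation: [3.142, -0.0, -0.39]
contact_force: [-0.4, 0.2, -0.0]
gripper_width: 0.0156
grasp_force: 30.0
```

```bash
python3 - <<'E'
from h import *
cs={n:camera(n) for n in('top','side')}
for p in((.5,.42,.35),(.45,.48,.35),(.45,.4,.4),(.4,.5,.4),(.45,.45,.3),(.5,.2,.45)):
    o=[]
    for n,c in cs.items():
        w=c['world_to_cam'];q=w[:3,:3]@np.array(p)+w[:3,3]
        uv=cv2.projectPoints(np.array([p]),cv2.Rodrigues(w[:3,:3])[0],w[:3,3],c['K'],np.array(c['dist']))[0].ravel()
        o+=[n,uv.round(),round(q[2],2)]
    print(p,*o)
E
```

```text
(0.5, 0.42, 0.35) top [119. 184.] 0.98 side [259. 181.] 0.65
(0.45, 0.48, 0.35) top [ 92. 207.] 0.98 side [278. 201.] 0.59
(0.45, 0.4, 0.4) top [117. 204.] 0.93 side [290. 150.] 0.64
(0.4, 0.5, 0.4) top [ 70. 229.] 0.92 side [306. 181.] 0.54
(0.45, 0.45, 0.3) top [116. 209.] 1.03 side [285. 218.] 0.64
(0.5, 0.2, 0.45) top [206. 174.] 0.88 side [290.  87.] 0.79
```

Emit:
{"api": "arm_command", "payload": {"deltas": [[[1, 0, 0, -0.5, 0], [1, 0, 0, -1, 0], [1, 0, 0, -1, -0.82], [1, 0, 0, -1, -0.82], [1, 0, 0, -1, -0.82], [1, 0, 0, -1, -0.82], [1, 0, 0, -1, -0.82], [1, 0, 0, -1, -0.82], [1, 0, 0, -1, -0.82], [1, 0, 0, -0.5, -0.82]]]}}

```text
time: 15.02
tool_pos: [0.4966, 0.2133, 0.3032]
orientation: [-3.141, -0.005, 0.184]
contact_force: [0.5, 0.9, -0.7]
gripper_width: 0.0156
grasp_force: 30.0
```

Emit:
{"api": "arm_command", "payload": {"deltas": [[[1, -0.2, -0.94, -0.5, 0], [1, -0.2, -0.94, -0.5, 0], [1, -0.2, -0.94, -0.5, 0], [1, -0.2, -0.94, -0.5, 0], [1, -0.2, -0.94, -0.5, 0], [1, -0.2, -0.94, -0.5, 0], [1, -0.2, -0.94, -0.3, 0], [1, 0, 0, 0, 0], [1, 0, 0, 0, 0]]]}}

```text
time: 16.15
tool_pos: [0.4193, 0.3992, 0.3988]
orientation: [3.141, -0.0, 0.182]
contact_force: [-0.0, 0.4, -1.0]
gripper_width: 0.016
grasp_force: 30.0
```

```bash
cat > see.py <<'E'
from h import *
import sys
np.set_printoptions(precision=4,suppress=True)
s=sense(); print(s['tool_pos'],s['orientation'],s['contact_force'])
p=s['tool_pos']; y=s['orientation'][2]; x=np.array([np.cos(y),np.sin(y),0]); l=np.array([-np.sin(y),np.cos(y),0])
g=p-[0,0,.0185]; ims=[]
for n,sc in(('side',7),('top',7)):
    c=camera(n); w=c['world_to_cam']; r=cv2.Rodrigues(w[:3,:3])[0]
    pr=lambda q: cv2.projectPoints(np.array(q,float).reshape(-1,3),r,w[:3,3],c['K'],np.array(c['dist']))[0].reshape(-1,2)
    np.savez('pics/%s_%s'%(sys.argv[1],n),**{k:c[k] for k in('pixels','depth','K','dist','world_to_cam')},g=g,x=x,l=l)
    q=pr([g+.04*x]); u,v=q[0].round().astype(int); print(n,u,v)
    a=max(u-50,0);b=max(v-20,0)
    im=cv2.resize(cv2.cvtColor(c['pixels'],cv2.COLOR_RGB2BGR)[b:b+41,a:a+100],None,fx=7,fy=7,interpolation=cv2.INTER_CUBIC)
    for t in(0,.015,.041,.074):
        for o,col in((0,(0,255,0)),):
            uv=(pr([g+t*x])[0]-[a,b]+.5)*7; cv2.circle(im,tuple(uv.round().astype(int).tolist()),2,col,-1)
    ims.append(im)
cv2.imwrite('pics/%s.png'%sys.argv[1],np.vstack(ims))
E
python3 see.py s1
```

```text
[0.4193 0.3992 0.3988] [ 3.1411 -0.0005  0.1818] [-0.0153  0.4357 -0.9951]
side 284 162
top 119 201
```

View pics/s1.png

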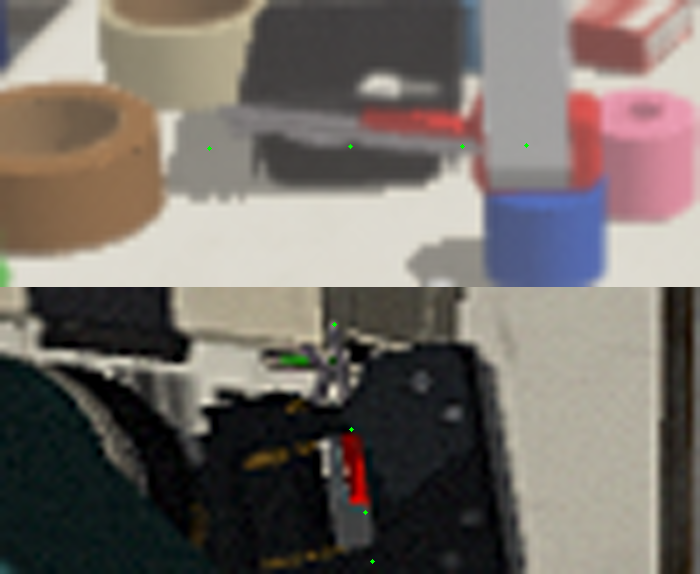

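```bash
cat > wire.py <<'E'
from h import *
np.set_printoptions(precision=1,suppress=True,linewidth=150)
s=sense(); p=s['tool_pos']; y=s['orientation'][2]; B=np.array([[np.cos(y),np.sin(y),0],[-np.sin(y),np.cos(y),0],[0,0,1]])
g=p-[0,0,.0185]
for n in('side','top'):
    Q=[];C=[]
    for k in range(4):
        c=camera(n); P=(pts(c,np.ones((400,640),bool))-g)@B.T*1000; col=c['pixels'][c['depth']>0].astype(int)
        m=(abs(P[:,0]-30)<60)&(abs(P[:,1])<25)&(abs(P[:,2])<25); Q.append(P[m]);C.append(col[m])
    Q=np.vstack(Q);C=np.vstack(C); red=(C[:,0]>90)&(C[:,1]<.6*C[:,0])
    print(n,'cam in clip frame',(np.linalg.inv(c['world_to_cam'])[:3,3]-g)@B.T*1000)
    for nm,mm in(('red',red),('other',~red)):
        for a in range(-25,85,8):
            T=Q[mm&(Q[:,0]>=a)&(Q[:,0]<a+8)]
            if len(T)>3: print(nm,a,len(T),'med',np.median(T,0),'p10',np.percentile(T,10,0)[1:],'p90',np.percentile(T,90,0)[1:])
E
python3 wire.py
```

```text
side cam in clip frame [-29.  585.7 272. ]
red -25 40 med [-17.3   5.1   3.9] p10 [-0.9 -3.4] p90 [6.2 8.3]
red -17 180 med [-14.1   7.5   5.8] p10 [ 1.6 -4.6] p90 [ 9.3 11.5]
red 7 24 med [11.9  4.3  6.3] p10 [1.7 4.5] p90 [5.7 8.5]
red 15 48 med [18.5  1.8  6.4] p10 [-0.5  5.2] p90 [3.6 7.5]
red 23 60 med [26.6  1.9  7.1] p10 [-0.4  5.4] p90 [3.7 8.3]
red 31 40 med [33.1  1.9  7.6] p10 [-0.1  5.6] p90 [3.4 8.7]
other -25 4 med [-17.2   5.1  -6.2] p10 [ 4.6 -6.4] p90 [ 6.1 -5.7]
other -17 143 med [-10.6   8.9   8.9] p10 [-13.  -8.] p90 [21.  18.8]
other -9 319 med [-5.1 20.  11.5] p10 [14.6 -3.3] p90 [21.2 22.1]
other -1 319 med [ 2.9 20.  11.3] p10 [13.9 -3.5] p90 [21.4 22.1]
other 7 164 med [10.   8.   4.4] p10 [ 3.9 -6. ] p90 [20.6 17.1]
other 15 55 med [18.5  7.2  4. ] p10 [3.2 2.7] p90 [9.5 4.7]
other 23 63 med [26.3  7.9  4.5] p10 [5.6 2.9] p90 [9.9 6.1]
other 31 60 med [34.8  7.3  5.8] p10 [2.9 3.3] p90 [8.9 6.9]
other 39 92 med [43.3  5.4  6.5] p10 [-0.6  4.9] p90 [10.1  7.8]
other 47 91 med [50.4  5.2  7.1] p10 [-0.2  5.1] p90 [9.3 8.7]
other 55 83 med [60.   5.3  8.2] p10 
[... 268 characters left out ...]
d 15 26 med [19.3 -1.4  6.6] p10 [-3.4  4.5] p90 [ 1.1 10. ]
red 23 38 med [26.7 -1.7  7.6] p10 [-3.8  5.3] p90 [1.1 9.6]
red 31 25 med [34.6 -1.6  8.6] p10 [-3.6  5.4] p90 [-0.1 10.4]
other -25 4 med [-17.4  -6.   -4.5] p10 [-6.3 -5.7] p90 [-5.5 -3.8]
other -17 8 med [-16.1  -8.    6.3] p10 [-8.8  4.4] p90 [-6.9  8.4]
other 15 16 med [19.4  3.4  4.3] p10 [-4.1  2.4] p90 [5.  7.6]
other 23 32 med [27.7  4.1  5.2] p10 [1.3 3. ] p90 [5.7 7.8]
other 31 42 med [34.5  4.1  5.8] p10 [0.7 3.2] p90 [6.8 8.3]
other 47 48 med [52.   0.8  8.3] p10 [-3.5  5.6] p90 [ 6.2 10.5]
other 55 70 med [58.9 -0.   8.7] p10 [-4.4  6. ] p90 [ 4.1 10.4]
other 63 47 med [66.3 -2.1  9.3] p10 [-4.3  6.7] p90 [ 6.5 11.1]
```

```bash
python3 - <<'E'
from h import *
np.set_printoptions(precision=4,suppress=True)
for n in('top','side'):
    c=camera(n); 
    for r in cut_out(c,'unwinder')[:2]:
        P=pts(c,cv2.dilate(r['pixels'].astype(np.uint8),np.ones((3,3)))>0); C=c['pixels'][(cv2.dilate(r['pixels'].astype(np.uint8),np.ones((3,3)))>0)&(c['depth']>0)].astype(int)
        m=(P[:,2]>.005)&(P[:,2]<.012); R=cv2.minAreaRect(P[m][:,:2].astype(np.float32)); print(n,r['p'],m.sum(),R)
        D=P[m][:,:2]-P[m][:,:2].mean(0)
    # guide roller
    P=pts(c,np.ones((400,640),bool)); m=(P[:,2]>.038)&(P[:,2]<.052)&(abs(P[:,0]-.678)<.03)&(abs(P[:,1]+.035)<.07)
    T=P[m]; print('roller',len(T),T.mean(0),cv2.minAreaRect(T[:,:2].astype(np.float32)) if len(T)>3 else '')
    S=P[(np.hypot(P[:,0]-.568,P[:,1]+.055)<.02)&(P[:,2]>.088)]; print('spindle',len(S),np.median(S,0),(S.min(0)+S.max(0))/2)
    S=P[(np.hypot(P[:,0]-.568,P[:,1]+.055)<.045)&(P[:,2]>.058)&(P[:,2]<.069)]; x=cv2.minEnclosingCircle(S[:,:2].astype(np.float32)); print('roll',len(S),x)
E
```

```text
top 0.84 1403 ((0.6118122339248657, -0.04817468672990799), (0.20174460113048553, 0.1143970936536789), 8.537858963012695)
roller 162 [ 0.6783 -0.0388  0.0459] ((0.6781979203224182, -0.03784050792455673), (0.022051531821489334, 0.09762066602706909), 10.285303115844727)
spindle 22 [ 0.5685 -0.056   0.0941] [ 0.5685 -0.0561  0.0934]
roll 305 ((0.569258451461792, -0.05606507509946823), 0.03164679929614067)
side 0.72 809 ((0.608843207359314, -0.04597117006778717), (0.19881345331668854, 0.11658051609992981), 10.061469078063965)
roller 106 [ 0.6758 -0.0323  0.0454] ((0.6776528358459473, -0.03518012911081314), (0.02192852273583412, 0.09909693151712418), 9.516830444335938)
spindle 16 [ 0.5663 -0.0521  0.0911] [ 0.5663 -0.052   0.0915]
roll 160 ((0.5676708221435547, -0.05318855121731758), 0.03369947895407677)
```

Emit:
{"api": "arm_command", "payload": {"deltas": [[[1, 0, 0, 0, -0.15], [1, -0.07, 0.98, 0.5, 0], [1, -0.07, 0.98, 0.5, 0], [1, -0.07, 0.98, 0.5, 0], [1, -0.07, 0.98, 0.5, 0], [1, -0.07, 0.98, 0.5, 0], [1, -0.07, 0.98, 0.5, 0], [1, -0.07, 0.98, 0.5, 0], [1, -0.07, 0.98, 0.5, 0], [1, -0.07, 0.98, 0.5, 0]]]}}

```text
time: 18.1
tool_pos: [0.452, 0.1356, 0.2631]
orientation: [3.141, -0.0, 0.196]
contact_force: [-0.5, -0.1, -0.4]
gripper_width: 0.0158
grasp_force: 30.0
```

Emit:
{"api": "arm_command", "payload": {"deltas": [[[1, -0.07, 0.98, 0.5, 0], [1, -0.07, 0.98, 0.5, 0], [1, -0.07, 0.98, 0.5, 0], [1, -0.07, 0.98, 0.5, 0], [1, -0.07, 0.98, 0.5, 0], [1, -0.07, 0.98, 0.5, 0], [1, -0.07, 0.98, 0.5, 0], [1, 0, 0, 0, 0], [1, 0, 0, 0, 0]]]}}

```text
time: 19.23
tool_pos: [0.4777, -0.0677, 0.159]
orientation: [-3.141, -0.001, 0.195]
contact_force: [-1.1, -0.5, -0.4]
gripper_width: 0.0156
grasp_force: 30.0
```

Emit:
{"api": "arm_command", "payload": {"deltas": [[[1, 0, 0.08, 0.6, 0], [1, 0, 0, 0.6, 0], [1, 0, 0, 0.6, 0], [1, 0, 0, 0.5, 0], [1, 0, 0, 0, 0], [1, 0, 0, 0, 0]]]}}

```text
time: 19.98
tool_pos: [0.4784, -0.0707, 0.0898]
orientation: [3.141, -0.001, 0.195]
contact_force: [-0.3, -0.5, 0.4]
gripper_width: 0.0159
grasp_force: 30.0
```

```bash
cat > near.py <<'E'
from h import *
import sys
np.set_printoptions(precision=2,suppress=True,linewidth=150)
s=sense(); print(s['tool_pos']*1000,s['orientation'],s['contact_force'])
S=np.array([.5678,-.055,.078]); a=.171; B=np.array([[np.cos(a),np.sin(a),0],[-np.sin(a),np.cos(a),0],[0,0,1]])
ims=[]
for n in('side','top'):
    Q=[]
    for k in range(4):
        c=camera(n); P=(pts(c,np.ones((400,640),bool))-S)@B.T*1000; Q.append(P)
    Q=np.vstack(Q)
    for nm,m in(('spindle',(np.hypot(Q[:,0],Q[:,1])<14)&(abs(Q[:,2]-1)<9)),('spTop',(np.hypot(Q[:,0],Q[:,1])<14)&(Q[:,2]>11))):
        T=Q[m]; 
        if len(T): print(n,nm,len(T),np.median(T,0),T.min(0),T.max(0))
    for lo in range(-50,-10,6):
        T=Q[(Q[:,0]>=lo)&(Q[:,0]<lo+6)&(abs(Q[:,1])<20)&(abs(Q[:,2])<12)]
        if len(T)>2: print(n,lo,len(T),np.median(T,0),np.percentile(T,10,0)[1:],np.percentile(T,90,0)[1:])
    w=c['world_to_cam']; uv=cv2.projectPoints(S[None],cv2.Rodrigues(w[:3,:3])[0],w[:3,3],c['K'],np.array(c['dist']))[0].ravel().round().astype(int); print(n,uv)
    im=cv2.cvtColor(c['pixels'],cv2.COLOR_RGB2BGR)[uv[1]-20:uv[1]+20,uv[0]-35:uv[0]+45]
    ims.append(cv2.resize(im,(600,300),interpolation=cv2.INTER_CUBIC))
cv2.imwrite('pics/%s.png'%sys.argv[1],np.vstack(ims))
E
python3 near.py n1
```

```text
[478.37 -70.7   89.83] [ 3.14 -0.    0.2 ] [-0.26 -0.49  0.37]
side spindle 110 [-0.8   6.45  1.61] [-7.05  0.38 -7.97] [ 6.26 13.12  9.94]
side spTop 53 [-1.03  3.57 14.31] [-7.46 -5.24 11.12] [ 5.65 11.86 18.3 ]
side -50 18 [-47.86   6.46  -0.53] [-1.29 -2.24] [11.29  1.82]
side -44 19 [-40.57   4.72   0.43] [-0.9  -1.36] [11.16  2.65]
side -38 20 [-37.07   5.63   2.52] [-0.31  0.04] [9.82 3.89]
side -32 23 [-28.43   6.23   2.6 ] [-0.59  0.02] [10.13  3.86]
side -26 15 [-24.73   1.81   2.97] [ -2.06 -11.23] [14.28  4.11]
side -20 3 [-14.94  -1.21 -11.94] [-11.52 -11.94] [ -0.15 -11.35]
side [296 187]
top [332 169]
```

View pics/n1.png

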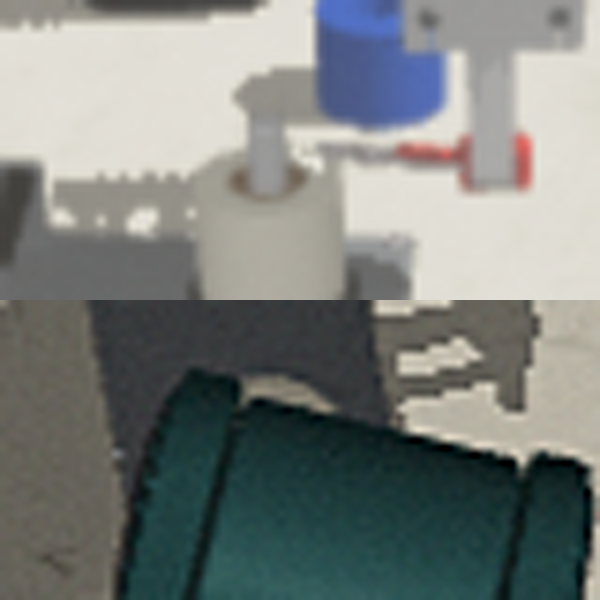

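The top view is blocked by the arm. In the side crop the wire tip (310,147) stands just in front of the spindle (267,120-195), about 2 mm high. I lower slightly and feel forward.

Emit:
{"api": "arm_command", "payload": {"deltas": [[[1, 0, 0, 0.06, 0], [1, 0.1, 0, 0, 0], [1, 0.1, 0, 0, 0], [1, 0.1, 0.01, 0, 0], [1, 0.04, 0, 0, 0], [1, 0.04, 0, 0, 0], [1, 0.04, 0, 0, 0], [1, 0, 0, 0, 0]]]}}

```text
time: 21.38
tool_pos: [0.4904, -0.0684, 0.0877]
orientation: [3.142, -0.0, 0.195]
contact_force: [0.6, 0.0, -0.6]
gripper_width: 0.0156
grasp_force: 30.0
```

Emit:
{"api": "arm_command", "payload": {"deltas": [[[1, 0.04, 0, 0, 0], [1, 0.04, 0, 0, 0], [1, 0, 0, 0, 0]]]}}

```text
time: 21.75
tool_pos: [0.4928, -0.068, 0.0877]
orientation: [3.141, -0.0, 0.195]
contact_force: [0.7, 0.4, -0.7]
gripper_width: 0.0156
grasp_force: 30.0
```

Emit:
{"api": "arm_command", "payload": {"deltas": [[[1, 0.04, 0, 0, 0], [1, 0.04, 0, 0, 0], [1, 0, 0, 0, 0]]]}}

```text
time: 22.12
tool_pos: [0.4952, -0.0675, 0.0877]
orientation: [3.141, -0.0, 0.195]
contact_force: [0.3, -0.6, -0.3]
gripper_width: 0.0158
grasp_force: 30.0
```

Emit:
{"api": "arm_command", "payload": {"deltas": [[[1, 0.04, 0, 0, 0], [1, 0.04, 0, 0, 0], [1, 0.04, 0, 0, 0], [1, 0, 0, 0, 0]]]}}

```text
time: 22.62
tool_pos: [0.4989, -0.0668, 0.0878]
orientation: [3.141, -0.001, 0.195]
contact_force: [-0.3, 0.2, 0.9]
gripper_width: 0.0157
grasp_force: 30.0
```

```bash
python3 near.py n2 | cut -c1-110
```

```text
[498.92 -66.85  87.83] [ 3.14 -0.    0.2 ] [-0.27  0.15  0.9 ]
side spindle 110 [-0.97  7.38  0.74] [-12.45  -2.11  -7.69] [ 6.38 13.18  9.92]
side spTop 55 [-1.    3.93 14.35] [-7.24 -5.27 11.08] [ 5.27 12.4  16.69]
side -50 32 [-47.79   5.73  -3.27] [-1.96 -7.69] [ 9.51 -1.52]
side -44 24 [-41.65   3.05  -2.5 ] [-0.51 -3.98] [ 9.4  -0.16]
side -38 24 [-35.61   4.15  -2.05] [-0.47 -3.73] [8.49 0.73]
side -32 16 [-29.49   5.08  -3.2 ] [-0.24 -4.56] [11.79 -1.31]
side -26 30 [-23.34   2.79  -2.51] [ -0.85 -11.36] [13.01 -0.12]
side -20 22 [-18.4    6.71  -0.52] [-0.7  -3.08] [10.6   1.06]
side -14 19 [-11.9    5.41  -0.27] [ -0.69 -11.61] [10.73  0.57]
side [296 187]
top [332 169]
```

View pics/n2.png

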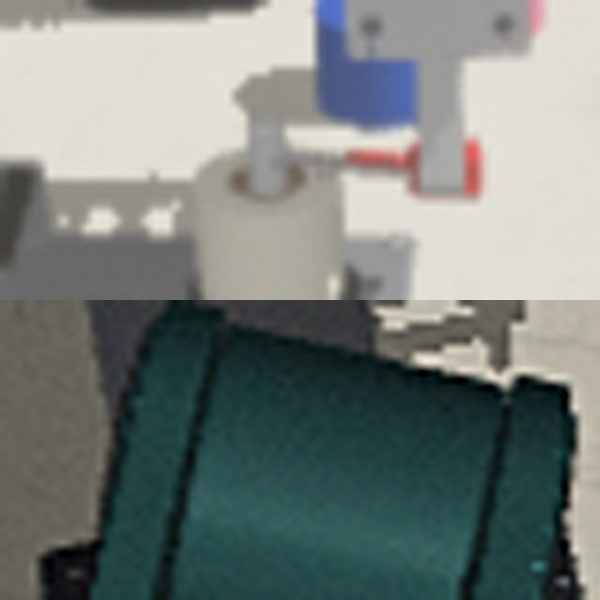

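The leg end at (285,155) meets the spindle with no contact force, so it appears to be entering the hole. I keep going, with a slight rise to follow the tilted wire.

Emit:
{"api": "arm_command", "payload": {"deltas": [[[1, 0.05, 0, -0.005, 0], [1, 0.05, 0, -0.005, 0], [1, 0.05, 0, -0.005, 0], [1, 0, 0, 0, 0]]]}}

```text
time: 23.52
tool_pos: [0.503, -0.0656, 0.088]
orientation: [-3.141, 0.0, 0.195]
contact_force: [-1.4, 1.5, 0.1]
gripper_width: 0.0161
grasp_force: 30.0
```

Emit:
{"api": "arm_command", "payload": {"deltas": [[[1, 0.05, 0, -0.005, 0], [1, 0.05, 0, -0.005, 0], [1, 0, 0, 0, 0]]]}}

```text
time: 23.9
tool_pos: [0.5058, -0.0651, 0.0883]
orientation: [-3.141, 0.001, 0.195]
contact_force: [-2.4, 2.0, 2.5]
gripper_width: 0.0158
grasp_force: 30.0
```

Emit:
{"api": "arm_command", "payload": {"deltas": [[[1, 0, -0.01, -0.02, 0], [1, 0.05, 0, -0.005, 0], [1, 0.05, 0, -0.005, 0], [1, 0, 0, 0, 0]]]}}

```text
time: 24.4
tool_pos: [0.5092, -0.0643, 0.0892]
orientation: [-3.141, -0.001, 0.195]
contact_force: [-1.7, 1.4, -1.4]
gripper_width: 0.0156
grasp_force: 30.0
```

Emit:
{"api": "arm_command", "payload": {"deltas": [[[1, 0.05, 0, -0.005, 0], [1, 0.05, 0, -0.005, 0], [1, 0, 0, 0, 0]]]}}

```text
time: 24.78
tool_pos: [0.5125, -0.0638, 0.0898]
orientation: [3.141, -0.001, 0.195]
contact_force: [-1.2, 1.9, -0.7]
gripper_width: 0.0158
grasp_force: 30.0
```

Emit:
{"api": "arm_command", "payload": {"deltas": [[[1, 0.05, 0, -0.004, 0], [1, 0.05, 0, -0.004, 0], [1, 0, 0, 0, 0]]]}}

```text
time: 25.15
tool_pos: [0.5159, -0.0632, 0.0903]
orientation: [3.141, -0.003, 0.195]
contact_force: [1.5, 4.2, -0.1]
gripper_width: 0.0161
grasp_force: 30.0
```

```bash
python3 near.py n3 | grep -v top | cut -c1-110
```

```text
[515.88 -63.17  90.26] [ 3.14 -0.    0.2 ] [ 1.54  4.15 -0.05]
side spindle 120 [-0.67  6.13  2.12] [-12.54  -0.96  -7.74] [12.08 13.78  9.86]
side spTop 57 [-1.02  4.1  14.19] [-7.46 -4.83 11.05] [ 5.31 11.37 17.45]
side -50 13 [-47.07  17.87  -4.08] [ 13.15 -11.07] [19.69  8.29]
side -44 39 [-43.2    6.62  -0.81] [ 0.7  -9.22] [10.06  5.23]
side -38 24 [-35.76   5.76  -0.34] [ 1.57 -3.3 ] [10.54  1.26]
side -32 25 [-30.43   6.65  -1.04] [ 2.07 -2.85] [11.69  1.94]
side -26 27 [-24.29   5.3   -0.35] [ 0.82 -6.46] [14.58  1.14]
side -20 26 [-18.41   6.62  -0.63] [ 3.09 -2.29] [12.83  1.91]
side -14 21 [-12.49   9.82   0.12] [ 1.34 -2.51] [12.47  1.52]
side [296 187]
```

View pics/n3.png

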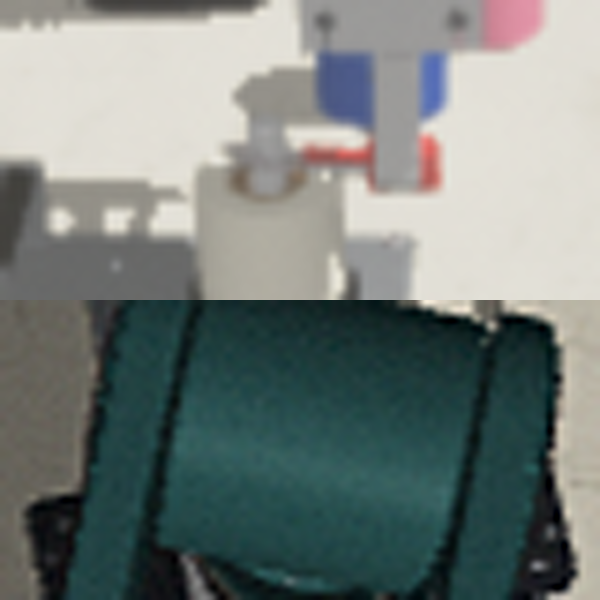

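The leg now comes out on the far side of the spindle (225-245,150), and the nose end (304,155) is about 6 mm short of home. I continue gently.

Emit:
{"api": "arm_command", "payload": {"deltas": [[[1, 0.03, -0.015, -0.003, 0], [1, 0.04, 0, -0.003, 0], [1, 0, 0, 0, 0]]]}}

```text
time: 25.92
tool_pos: [0.5165, -0.0628, 0.0899]
orientation: [3.141, 0.001, 0.195]
contact_force: [0.6, 2.1, 1.4]
gripper_width: 0.0156
grasp_force: 30.0
```

Emit:
{"api": "arm_command", "payload": {"deltas": [[[1, 0.04, 0, -0.003, 0], [1, 0, 0, 0, 0]]]}}

```text
time: 26.18
tool_pos: [0.5182, -0.0624, 0.0902]
orientation: [3.141, -0.001, 0.195]
contact_force: [2.0, 1.8, -0.2]
gripper_width: 0.0161
grasp_force: 30.0
```

Emit:
{"api": "arm_command", "payload": {"deltas": [[[1, 0.04, 0, -0.003, 0], [1, 0, 0, 0, 0]]]}}

```text
time: 26.42
tool_pos: [0.5195, -0.0622, 0.0903]
orientation: [3.141, -0.001, 0.195]
contact_force: [2.1, 1.3, -0.4]
gripper_width: 0.0158
grasp_force: 30.0
```

Emit:
{"api": "arm_command", "payload": {"deltas": [[[1, 0.04, 0, -0.003, 0], [1, 0, 0, 0, 0]]]}}

```text
time: 26.68
tool_pos: [0.5204, -0.062, 0.0904]
orientation: [3.141, -0.0, 0.195]
contact_force: [0.9, 0.6, -0.1]
gripper_width: 0.0156
grasp_force: 30.0
```

Emit:
{"api": "arm_command", "payload": {"deltas": [[[1, 0.03, 0, -0.003, 0], [1, 0, 0, 0, 0]]]}}

```text
time: 26.92
tool_pos: [0.521, -0.0618, 0.0904]
orientation: [3.141, 0.0, 0.195]
contact_force: [0.8, 0.5, 0.3]
gripper_width: 0.0158
grasp_force: 30.0
```

Emit:
{"api": "arm_command", "payload": {"deltas": [[[1, 0.03, 0, 0, 0], [1, 0, 0, 0, 0]]]}}

```text
time: 27.18
tool_pos: [0.5218, -0.0616, 0.0904]
orientation: [3.141, 0.001, 0.195]
contact_force: [-0.8, -0.4, 0.5]
gripper_width: 0.0159
grasp_force: 30.0
```

Emit:
{"api": "arm_command", "payload": {"deltas": [[[1, 0.03, 0, 0, 0], [1, 0, 0, 0, 0]]]}}

```text
time: 27.42
tool_pos: [0.5223, -0.0614, 0.0903]
orientation: [3.142, 0.002, 0.195]
contact_force: [-3.0, -2.2, 1.3]
gripper_width: 0.0157
grasp_force: 30.0
```

Emit:
{"api": "arm_command", "payload": {"deltas": [[[1, -0.015, 0, 0, 0], [0.8, 0, 0, 0, 0], [0.6, 0, 0, 0, 0], [0.4, 0, 0, 0, 0], [0.4, 0, 0, 0, 0], [0.4, 0, 0, 0, 0], [0.4, 0, 0, -0.5, 0], [0.4, 0, 0, -1, 0], [0.4, 0, 0, -1, 0], [0.4, 0, 0, -1, 0]]]}}

```text
time: 28.68
tool_pos: [0.5227, -0.0614, 0.1977]
orientation: [3.141, -0.002, 0.195]
contact_force: [-0.7, 0.6, -0.4]
gripper_width: 0.0563
grasp_force: 0.0
```

Emit:
{"api": "arm_command", "payload": {"deltas": [[[0.4, -1, 0, -0.5, 0], [0.4, -1, 0, 0, 0], [0.4, -1, 0, 0, 0], [0.4, -1, 0, 0, 0], [0.4, -1, 0, 0, 0], [0.4, 0, 0, 0, 0]]]}}

```text
time: 29.42
tool_pos: [0.3747, -0.0907, 0.2119]
orientation: [3.14, -0.003, 0.194]
contact_force: [0.3, -0.5, 0.6]
gripper_width: 0.0566
grasp_force: 0.0
```

```bash
python3 near.py n4 | cut -c1-110; python3 - <<'E'
from h import *
np.set_printoptions(precision=1,suppress=True)
S=np.array([.5678,-.055,.078]); a=.171; B=np.array([[np.cos(a),np.sin(a),0],[-np.sin(a),np.cos(a),0],[0,0,1]])
for n in('top','side'):
    c=camera(n);P=(pts(c,np.ones((400,640),bool))-S)@B.T*1000;C=c['pixels'][c['depth']>0].astype(int)
    m=(C[:,0]>90)&(C[:,1]<.45*C[:,0])&(abs(P[:,0]+40)<50)&(abs(P[:,1])<30)&(abs(P[:,2])<25);T=P[m]
    print(n,len(T),T.min(0),np.percentile(T,5,0),np.median(T,0),np.percentile(T,95,0),T.max(0))
E
```

```text
[374.71 -90.71 211.86] [ 3.14 -0.    0.19] [ 0.29 -0.51  0.65]
side spindle 132 [-1.05  7.25  1.87] [-12.77  -1.41  -7.92] [12.18 13.25  9.92]
side spTop 54 [-0.83  3.83 14.12] [-7.24 -3.56 11.05] [ 5.52 11.36 18.09]
side -50 50 [-49.21   9.1   -0.28] [ 3.   -9.43] [13.19  3.73]
side -44 50 [-41.94   9.75  -1.64] [ 3.26 -8.76] [12.1   3.76]
side -38 36 [-37.14   7.69  -2.18] [ 2.25 -7.26] [11.71  2.01]
side -32 28 [-28.25   6.6   -2.96] [ 1.93 -6.13] [11.4  -0.23]
side -26 30 [-24.72   6.37  -1.35] [ 2.46 -6.49] [10.58  0.9 ]
side -20 25 [-18.57   6.09  -1.51] [ 1.77 -3.2 ] [10.64  0.83]
side -14 25 [-12.47   7.94  -0.42] [ 1.45 -2.79] [11.89  1.46]
side [296 187]
top spindle 114 [-4.56  4.98  1.94] [-13.81  -6.21  -7.65] [13.78 11.05  9.6 ]
top spTop 95 [ 0.14 -0.61 14.78] [-7.36 -7.42 11.37] [ 7.9   7.46 21.08]
top -50 56 [-47.     0.05   2.04] [-6.12 -0.52] [8.12 5.96]
top -44 48 [-41.     1.63   2.54] [-4.5  -0.33] [9.18 5.32]
top -38 40 [-35.12   2.89  -0.65] [-2.7  -5.97] [8.35 3.95]
top -32 43 [-29.06   1.92  -2.26] [-4.49 -9.6 ] [7.33 0.32]
top -26 65 [-23.03   2.97  -2.91] [-10.79 -11.2 ] [10.63  2.58]
top -20 73 [-16.99   1.93  -8.37] [-13.1  -11.22] [15.5   2.51]
top -14 59 [-11.08   1.22  -1.94] [-14.15 -11.35] [14.8   2.26]
top [332 169]
top 57 [-61.5  -5.1  -4.4] [-59.9  -4.3  -1.3] [-43.4   0.7   2.4] [-15.    6.1   6.2] [-10.7   7.7   8.1]Traceback (most recent call last):
  File "<stdin>", line 7, in <module>
    return umr_minimum(a, axis, None, out, keepdims, initial, where)
ValueError: zero-size array to reduction operation minimum which has no identity
```

View pics/n4.png

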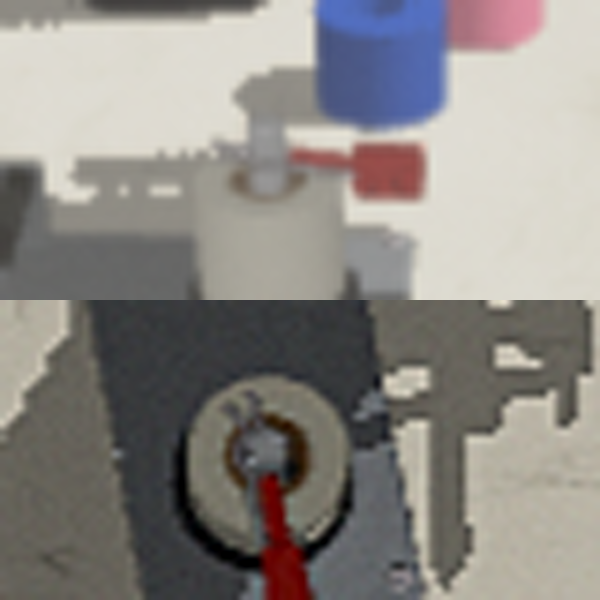

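The clip is home: the nose (290,155 side; 268,480 top) touches the shank, both legs show beyond the spindle at (235,408), and the roll is seated. The arm is clear, so I hand in.

```bash
python3 -c "
from station import *
print(hand_in())"
```

```text
the job is handed in; nothing more can be done
None
```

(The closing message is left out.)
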